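# Star wheel: jog the uncapped bottle to the reject lane

### The arm

A 6-joint arm with a two-finger parallel gripper is mounted at the origin on the work surface. World frame = base frame: x ahead of the robot, y to its left, z up, the work surface at z = 0. Lengths are in m, angles in rad, forces in N, time in s.
With the tool pointing down it reaches from about 0.3 to 0.775 m from the base axis. Payload 14.6 kg.
Tool frame: the origin (TCP) lies on the centre line of the jaws, within the pads' length; the fingertips stand 19 mm ahead of it and the grasp point (between the pads) is the TCP (ctrl.tip_reach is the distance from the TCP to the fingertips, in m); x points along the fingers, y is the direction in which the jaws open and shut, and the axes are right-handed (so a half turn about x gives the same grasp; the last joint's range is limited). The gripper opens to 94 mm and grips with 3 to 60 N. Pads are 16 mm wide; open, the fingers measure 119 mm over their backs; the gripper's body (75 mm by 177 mm) begins 78 mm behind the grasp point.
Start: joints at [1.232, 0.3, 1.521, -0, 1.321, -0.067], TCP at [0.148, 0.53, 0.224] pointing down, gripper open.
Joint ranges: [-3.03, 3.03], [-0.79, 2.21], [0.23, 2.52], [-1.04, 4.18], [0, 3.07], [-2.55, 2.55]. Speed limits (rad/s): [2.22, 2.22, 2.57, 3.14, 3.14, 3.14].

### API

Orientations are given as [roll, pitch, yaw] about the fixed x, y, z axes, in that order (R = Rz(yaw) Ry(pitch) Rx(roll)).
In Python, from station import ctrl, optics, models gives the robot as it stands. The module is installed in compiled form; this text tells all that it offers.
- The arm moves only by the tool arm_command, never from a script. Its argument "deltas" is a list of rows, each an object with "translation": the shift along the tool's x, y, z in units of 25 mm (1.0 is 25 mm), a list of three; "turn": the turn, a rotation vector about the tool's x, y, z in units of 5 degrees (1.0 is 5 degrees), a list of three. In form: [{"translation": [x, y, z], "turn": [rx, ry, rz]}, ...]. A call has 1 to 12 rows; each row is the pose to reach, as a shift and turn from the pose commanded when the call began, along the tool's axes at that moment; what a row does not reach only later rows make up. A row lasts 1/12 s, in which the tool goes at most 41.7 mm and 7.16 degrees, less where a joint would pass 70% of its speed; a pose out of reach is approached as far as the arm can. A call with a gripper value outside its range is refused whole. "gripper" is the finger opening in mm, from 0 to 94, set as the call begins (left out, the last holds). The fingers move at their own pace and stop on an object; "force" is the grip in N (left out, the last holds). Time passes only in rows, so rows that repeat a pose let the fingers close. It gives the time, the measured TCP pose, the force and the opening at its end, in the units of the state.
- ctrl.get_obs(): the state, without advancing time (a new reading comes with each control period).
- optics.camera(name): name is "side" or "top"; returns the picture (480x640x3 uint8, red, green, blue); there is no depth.
- optics.get_calibration(name): a dict with "K" (3x3 intrinsics, pixels), "origin" and "orientation" of the camera in the world. Camera axes: x right, y down, z forward; pixel columns grow to the right and rows downward; lengths in m; the calibration is good to about 2 mm. A picture is of the moment at which its call begins. get_calibration takes no time and is no camera call.
- ctrl.hand_in(): hands the job in, once; it reports no verdict.
Trained networks look in the newest picture that a camera, given by its name, has taken for a name from the list of things; names that differ only in an ending like _2 or _b are one class to them, and where a whole thing is asked for, a point or a joint stands for the part that bears it (a point fixed in the world has none). Each returns a list of dicts, best first, with "score" (0 to 1); they miss things now and then, are a little off and sometimes report something else, mostly with a low value. They report only what shows in the picture. A call takes as long as a camera call. They do not tell look-alikes from the thing itself.
- models.look_for(target, camera): "box" ([left, top, right, bottom] in pixels, round what is visible of it).
- models.cut_out(target, camera): "pixels" (480x640 bool, what is visible of it) and "box" ([left, top, right, bottom] in pixels, round what is visible of it).
- models.mark_of(target, camera): "at" ([column, row] in pixels: a listed point, or the origin of a listed thing).
The state is a dict: "time_s": time; "qpos": joint angles; "joint_vel": joint speeds; "tau": joint torques, N m; "ee_pos": TCP position; "eef_rot": TCP orientation; "force": force on the tool from outside, world axes, zero at the start; "moment": the same for the moment, N m; "grip_width": finger opening in m.
Only numpy, scipy, OpenCV 4.12 (cv2) and the standard library are available. Lean on these libraries where they do the work, as an engineer would, in place of code of your own. Each camera call takes 0.05 s, during which the arm holds its last target.

### The job

One bottle in the star wheel of the labelling machine has lost its cap. Push the star wheel round by one of its spokes with a fingertip until that bottle stands in front of the reject lane, then push the bottle out with the finger, upright and without lifting it, along the lane up to its end stop. Leave the capped bottles in their pockets and the waiting bottles and everything else where they are.

Things in the scene. Friction and masses are not known exactly. Their poses are not given: they have to be found in the camera images.
- machine: Fixed bench-top labelling machine; flat steel deck (470 x 430 mm), its top 50 mm above the bench. Origin on the star wheel's axis at bench height, z up. Grey guide plates ring the star (radius 140 to 160 mm, tops 26 mm above the deck, black knobs to 38). They open at +y to the reject lane, at -y to the infeed belt with its stop blade, at +x to the label rollers (60 mm tall) and reel.
- lane_mouth (a point): Inner end of the reject lane: on the lane's centre line and the deck's surface, 140 mm from the star's axis. From here the lane runs straight on along the machine's +y, away from the star, between two side rails 52 mm apart (tops 26 mm above the deck). Its floor is the deck. The guides are cut back at 45 degrees here, so that the mouth is 72 mm wide at the ring.
- lane_stop (a point): Outer end of the reject lane: foot of the end stop's face, on the centre line and the deck's surface, 240 mm from the star's axis. The stop is a grey bar across the lane, 29 mm high. A bottle that touches it stands with its axis 22 mm before this point.
- star: Star wheel: white plastic plate 254 mm across, from 12 to 26 mm above the deck; hub radius 26 mm, its bolt up to 38 mm. Origin on its axis at deck height, z up. Eight U-shaped pockets in the rim, every 45 degrees, the first at 22.5 degrees from its x axis; a bottle in one stands 115 mm from the axis. Off its drive: turns by hand either way without limit, needs about 0.2 N m, stays where left.
- spoke (a point): One of the star's four spokes (along its own +x, +y, -x and -y axes, 14 mm wide, as thick as the plate): this point is on the upper face of the +x spoke, 54 mm from the axis, and turns with the star. Between the spokes are four open windows, radius 26 to 81 mm, with the deck below, where a finger goes in. A bottle has about 2 mm of play in its pocket.
- open_bottle_mid (a point): The uncapped bottle, full, in one of the star's pockets, standing on the deck. Plain pink plastic like the others, but with a bare, open neck (21 mm wide, dark mouth) and no white cap. Body 44 mm in diameter and 52 mm high, 70 mm to the top of the neck, about 85 g; pushed on its body it slides without tipping. This point is on its axis, 35 mm above its underside.
- capped_1_mid (a point): A capped bottle in another pocket of the star: the same bottle with a white screw cap 26 mm wide, 74 mm high over all. It travels round with the star. Point on its axis, 35 mm above its underside.
- capped_2_mid (a point): A capped bottle in another pocket of the star: the same bottle with a white screw cap 26 mm wide, 74 mm high over all. It travels round with the star. Point on its axis, 35 mm above its underside.
- capped_3_mid (a point): A capped bottle in another pocket of the star: the same bottle with a white screw cap 26 mm wide, 74 mm high over all. It travels round with the star. Point on its axis, 35 mm above its underside.
- waiting_1_mid (a point): A capped bottle, same as the others, waiting on the infeed belt behind the stop blade, outside the star. To be left alone. Point on its axis, 35 mm above its underside.
- waiting_2_mid (a point): A capped bottle, same as the others, waiting on the infeed belt behind the stop blade, outside the star. To be left alone. Point on its axis, 35 mm above its underside.
- spanner: Open-ended steel spanner, 160 mm long, lying on the bench to the left. To be left alone. Origin under its middle.
- label_roll: Spare roll of blank labels, 84 mm in diameter and 30 mm high, lying on the bench to the left. To be left alone. Origin at the centre of its underside.
- marker: White marker pen with a black cap, 140 mm long, laid down on the corner of the machine's deck beside the reject lane. To be left alone. Origin under its middle.
There are look-alikes about, which are no part of the job. What is shaped like the part that bears open_bottle_mid but purple is not meant. Leave any blue look-alike of the part that bears capped_3_mid alone.

How it is judged:
On the way, in this order (a step that is already met when the one before it is completed fails the run):
1. the star wheel is turned by the fingers pushing on it, taking the uncapped bottle along (20 mm or more) (contact force between the fingers and star above 0.3 N and distance of open_bottle_mid from where it was at the start of the episode above 0.02 m).
2. the uncapped bottle stands in its pocket in front of the reject lane (within 12 mm of the lane's centre line) (x of open_bottle_mid in the frame of machine between -0.012 and 0.012 m and y of open_bottle_mid in the frame of machine between 0.09 and 0.128 m), for 0.1 s.
At the end, for the whole second after the job is handed in: The uncapped bottle stands upright on the deck in the reject lane, within 15 mm of touching the end stop; the three capped bottles stand upright in pockets of the star (within 130 mm of its axis) (y of open_bottle_mid in the frame of machine between 0.203 and 0.226 m and x of open_bottle_mid in the frame of machine between -0.012 and 0.012 m and angle between each of open_bottle_mid, capped_1_mid, capped_2_mid, capped_3_mid's own z axis and vertical below 0.12 rad and height (world z) of open_bottle_mid between 0.079 and 0.091 m and horizontal distance between each of capped_1_mid, capped_2_mid, capped_3_mid and star below 0.13 m).
It fails at once if a bottle is lifted (12 mm or more) (height (world z) of any of open_bottle_mid, capped_1_mid, capped_2_mid, capped_3_mid, waiting_1_mid, waiting_2_mid above 0.097 m).
It fails at once if a bottle tips over (more than 0.45 rad) (angle between any of open_bottle_mid, capped_1_mid, capped_2_mid, capped_3_mid, waiting_1_mid, waiting_2_mid's own z axis and vertical above 0.45 rad).
It fails at once if a capped bottle leaves its pocket (more than 138 mm from the star's axis) (horizontal distance between any of capped_1_mid, capped_2_mid, capped_3_mid and star above 0.138 m).
It fails at once if a waiting bottle is moved (more than 20 mm) (distance of any of waiting_1_mid, waiting_2_mid from where it was at the start of the episode above 0.02 m).
It fails at once if the spanner, the label roll or the marker is moved (more than 30 mm) (distance of any of spanner, label_roll, marker from where it was at the start of the episode above 0.03 m).
It also fails if it takes over 51 s, if anything falls off the work surface, if the arm or the gripper's body presses on something with over 40 N, if the wrist force passes 120 N, or if a joint passes its speed limit or range.

## Working session

There is one attempt and no reset: what is moved stays moved. The work goes in short steps, Python scripts to look and compute and a tool call to move; the robot and the scene stay as the last step left them, time stands still between calls to the robot, and variables do not carry over. Pictures are saved under pics/ and viewed, and the job is handed in when it is done.

Besides the shell and the picture viewer there is one more tool, called after "Request:" as name(argument=value, ...) on one line, values as JSON. arm_command: Moves the arm, as the interface text tells. Its arguments: {"type":"object","properties":{"deltas":{"type":"array"},"gripper":{"type":"number"},"force":{"type":"number"}},"required":["deltas"]}

```bash
mkdir -p pics
python3 - <<'E'
from station import ctrl, optics, models
import cv2
for n in ["top","side"]:
    im=optics.camera(n); cv2.imwrite(f"pics/{n}0.png",im[:,:,::-1])
    c=optics.get_calibration(n); print(n,c)
    for t in ["machine","lane_mouth","lane_stop","star","spoke","open_bottle_mid","capped_1_mid","waiting_1_mid"]:
        print(t,[(([round(float(v)) for v in d["at"]]),round(d["score"],2)) for d in models.mark_of(t,n)])
print(ctrl.get_obs())
E
```

```text
top {'K': array([[569.84598452,   0.        , 331.89787044],
       [  0.        , 569.84598452, 236.62972727],
       [  0.        ,   0.        ,   1.        ]]), 'origin': array([0.33241776, 0.00482779, 1.31137112]), 'orientation': array([-3.00751037,  0.01153535, -1.56889481])}
machine [([362, 212], 0.65), ([180, 194], 0.62)]
lane_mouth [([303, 211], 0.94)]
lane_stop [([261, 215], 0.68)]
star [([361, 208], 0.58)]
spoke [([357, 187], 0.73), ([363, 207], 0.25)]
open_bottle_mid [([327, 240], 0.66), ([272, 327], 0.62)]
capped_1_mid [([405, 241], 0.72)]
waiting_1_mid [([458, 200], 0.66)]
side {'K': array([[434.53982943,   0.        , 320.60666195],
       [  0.        , 434.53982943, 238.95319164],
       [  0.        ,   0.        ,   1.        ]]), 'origin': array([ 0.00515955, -0.63809334,  0.74374261]), 'orientation': array([-2.26457043, -0.02013803, -0.62170487])}
machine [([364, 262], 0.78), ([328, 221], 0.6)]
lane_mouth [([362, 248], 0.69), ([327, 221], 0.57), ([444, 299], 0.46)]
lane_stop [([304, 202], 0.92), ([363, 265], 0.28)]
star [([360, 249], 0.93)]
spoke [([378, 227], 0.84)]
open_bottle_mid [([316, 228], 0.82), ([227, 246], 0.64)]
capped_1_mid [([353, 270], 0.66)]
waiting_1_mid []
{'time_s': 0.9, 'qpos': array([ 1.23237205e+00,  2.99893643e-01,  1.52100197e+00, -4.53301591e-05,
        1.32071136e+00, -6.65935809e-02]), 'joint_vel': array([ 7.89103979e-04,  1.55784422e-03,  5.71362229e-05,  2.30055753e-03,
       -2.10368573e-03, -1.37852533e-03]), 'tau': array([ 1.08965865e-03, -5.31634748e+01, -3.52926922e+01,  7.09487451e-02,
        2.12145568e-02,  4.14295457e-06]), 'ee_pos': array([0.14767787, 0.52978844, 0.22444823]), 'eef_rot': array([-0.38182133,  1.57075013, -0.65364081]), 'force': array([ 0.28753002, -0.20692927,  0.63748292]), 'moment': array([-0.02725243,  0.00381222, -0.03308215]), 'grip_width': 0.09363548125487621}
```

Run:
```python
import cv2
a=cv2.imread("pics/top0.png"); cv2.imwrite("pics/topc.png",cv2.resize(a[100:350,220:520],None,fx=2.6,fy=2.4))
b=cv2.imread("pics/side0.png"); cv2.imwrite("pics/sidec.png",cv2.resize(b[130:350,200:490],None,fx=2.7,fy=2.7))
```

```text
(no output)
```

View pics/top0.png

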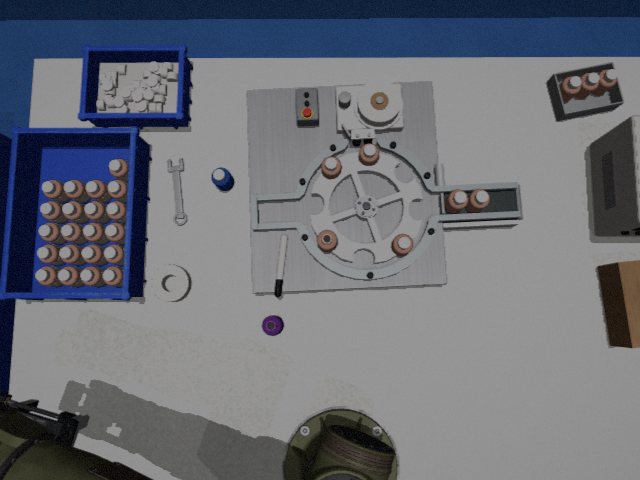

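View pics/topc.png

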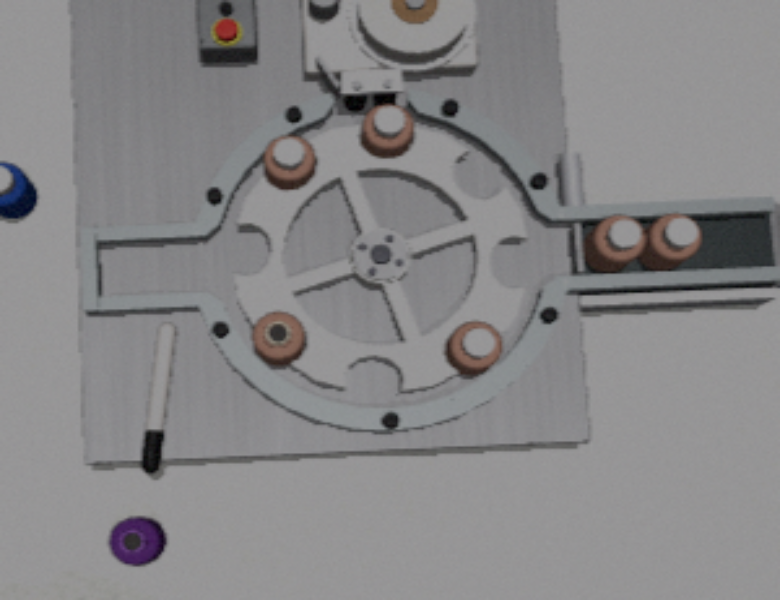

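View pics/sidec.png

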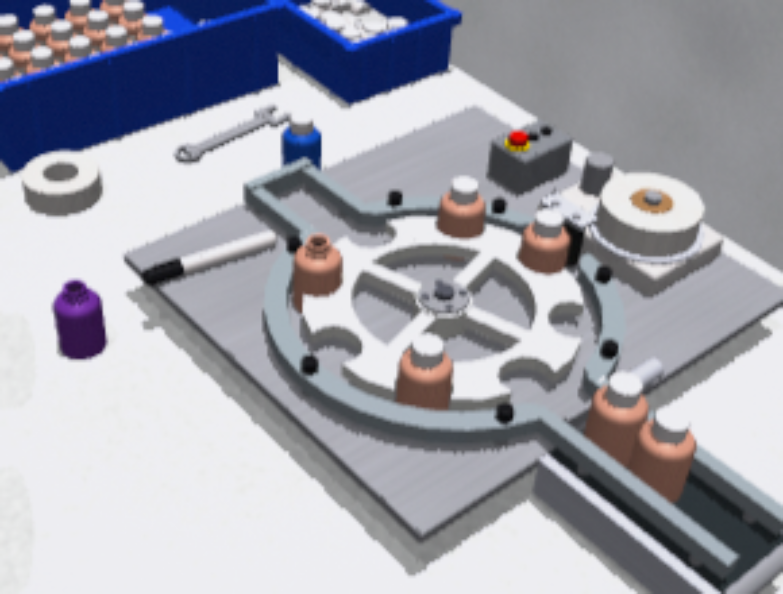

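The star is near pixel (366,206) in the top view. The open bottle is at (327,240), the lane runs left to its stop at about (256,212), and the purple look-alike is at (272,325). Next I'll convert these to world coordinates.

```bash
cat > h.py <<'E'
import numpy as np, cv2
from scipy.spatial.transform import Rotation as R
from station import ctrl, optics, models
def bp(n,uv,z):
    c=optics.get_calibration(n); r=R.from_euler('xyz',c["orientation"]).as_matrix()
    d=r@np.linalg.inv(c["K"])@np.array([uv[0],uv[1],1.]); o=c["origin"]
    return o+d*(z-o[2])/d[2]
def tri(uvs):
    A=np.zeros((3,3));b=np.zeros(3)
    for n,uv in uvs.items():
        c=optics.get_calibration(n); r=R.from_euler('xyz',c["orientation"]).as_matrix()
        d=r@np.linalg.inv(c["K"])@np.array([uv[0],uv[1],1.]);d/=np.linalg.norm(d)
        P=np.eye(3)-np.outer(d,d);A+=P;b+=P@c["origin"]
    return np.linalg.solve(A,b)
def px(n,p):
    c=optics.get_calibration(n); r=R.from_euler('xyz',c["orientation"]).as_matrix()
    q=c["K"]@(r.T@(np.asarray(p)-c["origin"])); return q[:2]/q[2]
def tool():
    o=ctrl.get_obs(); return o["ee_pos"],R.from_euler('xyz',o["eef_rot"]),o
E
python3 - <<'E'
from h import *
np.set_printoptions(precision=4,suppress=True)
cr=lambda x,y:(220+x/2.6,100+y/2.4)
print("hub",bp("top",cr(380,254),.088), "side",bp("side",(200+443/2.7,130+290/2.7),.088))
print("star mark",bp("top",(361,208),.05),bp("side",(360,249),.05))
print("openbottle",bp("top",(327,240),.085),bp("side",(316,228),.085), "neck",bp("top",cr(277.5,333),.12),bp("side",(200+319/2.7,130+241/2.7),.12))
print("stop",bp("top",(261,215),.05),bp("side",(304,202),.05),"mouth",bp("top",(303,211),.05))
for n,p in dict(stopTopL=(97,238),stopTopR=(99,296),railA=(200,231),railB=(200,297),inA=(770,210),inB=(770,270)).items(): print(n,bp("top",cr(*p),.076))
for n,p in dict(tl=(70,0),bl=(87,463),br=(590,441)).items(): print(n,bp("top",cr(*p),.05))
for n,p in dict(s1=(345,182),s2=(470,236),s3=(410,335),s4=(292,290)).items(): print(n,bp("top",cr(*p),.076))
p,r,o=tool(); print(r.as_matrix())
E
```

```text
hub [ 0.5652 -0.0553  0.088 ] side [ 0.564  -0.0583  0.088 ]
star mark [ 0.5675 -0.0456  0.05  ] [ 0.5595 -0.0532  0.05  ]
openbottle [0.4904 0.0299 0.085 ] [0.4924 0.0385 0.085 ] neck [0.4886 0.0298 0.12  ] [0.49   0.0271 0.12  ]
stop [0.5516 0.1792 0.05  ] [0.5578 0.1884 0.05  ] mouth [0.5607 0.0848 0.05  ]
stopTopL [0.5826 0.1845 0.076 ]
stopTopR [0.5285 0.1817 0.076 ]
railA [0.5891 0.0969 0.076 ]
railB [0.5276 0.0963 0.076 ]
inA [ 0.6085 -0.3867  0.076 ]
inB [ 0.5526 -0.3844  0.076 ]
tl [0.8213 0.2168 0.05  ]
bl [0.3771 0.1927 0.05  ]
br [ 0.3978 -0.234   0.05  ]
s1 [ 0.6352 -0.0265  0.076 ]
s2 [ 0.5843 -0.1323  0.076 ]
s3 [ 0.4926 -0.0806  0.076 ]
s4 [0.534  0.0186 0.076 ]
[[ 0.      0.2685  0.9633]
 [-0.      0.9633 -0.2685]
 [-1.     -0.      0.    ]]
```

```bash
cat >> h.py <<'E'
C=np.array([.5646,-.0565]); YAW=np.radians(2.7)
def delta(pos,ang):
    p,r,o=tool(); a=np.radians(ang); y=np.array([np.cos(a),np.sin(a),0]); x=np.array([0,0,-1.]); z=np.cross(x,y)
    t=r.inv().apply(np.array(pos)-p)/.025
    rv=(r.inv()*R.from_matrix(np.stack([x,y,z],1))).as_rotvec()
    print("pos",p.round(4),"->",np.round(pos,4),"T",t.round(2),"turn",(np.degrees(rv)/5).round(2),"rows",np.ceil(np.linalg.norm(t)*25/41.7))
def pol(spoke,rad,off):
    a=np.radians(spoke); return C+rad*np.array([np.cos(a),np.sin(a)])+off*np.array([-np.sin(a),np.cos(a)])
E
python3 -c "
from h import *
delta([*pol(109,.052,.028),.2],109)"
```

```text
pos [0.1477 0.5298 0.2244] -> [ 0.5212 -0.0164  0.2   ] T [  0.98 -17.04  20.26] turn [-6.91  0.    0.  ] rows 16.0
```

Request:
arm_command(deltas=[{"translation":[0.1,-1.0,1.2],"turn":[-0.4,0,0]},{"translation":[0.2,-2.0,2.4],"turn":[-0.8,0,0]},{"translation":[0.3,-3.0,3.6],"turn":[-1.2,0,0]},{"translation":[0.3,-4.0,4.8],"turn":[-1.6,0,0]},{"translation":[0.4,-5.0,6.0],"turn":[-2.0,0,0]},{"translation":[0.5,-6.0,7.2],"turn":[-2.4,0,0]},{"translation":[0.5,-7.0,8.4],"turn":[-2.8,0,0]},{"translation":[0.6,-8.0,9.6],"turn":[-3.2,0,0]},{"translation":[0.7,-9.0,10.8],"turn":[-3.6,0,0]},{"translation":[0.7,-10.0,12.0],"turn":[-4.0,0,0]},{"translation":[0.8,-11.0,13.1],"turn":[-4.4,0,0]},{"translation":[0.8,-12.0,14.2],"turn":[-4.8,0,0]}], gripper=0, force=20)

```text
time_s: 1.9
ee_pos: [0.4097, 0.1436, 0.2044]
eef_rot: [0.149, 1.571, 0.298]
force: [0.5, 0.3, -0.4]
grip_width: 0.0174
```

```bash
python3 -c "
from h import *
delta([*pol(109,.052,.028),.17],109)"
```

```text
pos [0.4097 0.1436 0.2044] -> [ 0.5212 -0.0164  0.17  ] T [ 1.38 -6.99  3.46] turn [-2.1  0.  -0. ] rows 5.0
```

Request:
arm_command(deltas=[{"translation":[0.2,-1.2,0.6],"turn":[-0.4,0,0]},{"translation":[0.4,-2.4,1.2],"turn":[-0.8,0,0]},{"translation":[0.6,-3.6,1.8],"turn":[-1.2,0,0]},{"translation":[0.9,-4.8,2.4],"turn":[-1.5,0,0]},{"translation":[1.2,-6.0,3.0],"turn":[-1.8,0,0]},{"translation":[1.4,-7.0,3.45],"turn":[-2.1,0,0]},{"translation":[1.4,-7.0,3.45],"turn":[-2.1,0,0]},{"translation":[1.4,-7.0,3.45],"turn":[-2.1,0,0]}])

```text
time_s: 2.57
ee_pos: [0.5201, -0.0158, 0.1689]
eef_rot: [2.655, 1.57, 2.983]
force: [-0.3, -0.2, -0.4]
grip_width: 0.0003
```

```bash
python3 -c "
from h import *
delta([*pol(109,.052,.028),.077],109)
for n in ['top','side']:
    im=optics.camera(n); 
    p=tool()[0]-[0,0,.019]; u=px(n,p); print(n,u)
    im=im[130:350,200:490] if n=='side' else im[100:320,230:520]
    cv2.imwrite('pics/'+n+'1.png',cv2.resize(im[:,:,::-1],None,fx=2.6,fy=2.6))
"
```

```text
pos [ 0.5201 -0.0158  0.1689] -> [ 0.5212 -0.0164  0.077 ] T [ 3.67 -0.04  0.04] turn [-0.04 -0.01 -0.01] rows 3.0
top [348.12098086 221.83346028]
side [339.33285108 213.29922071]
```

View pics/side1.png

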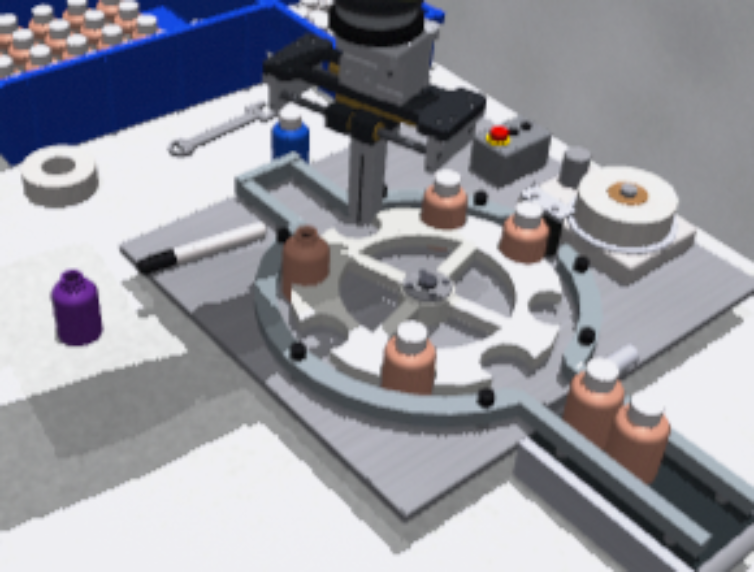

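View pics/top1.png

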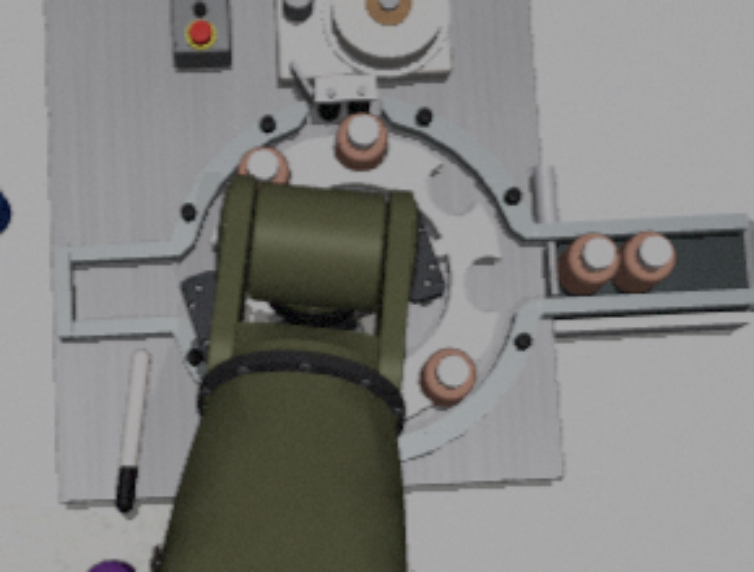

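The side view shows the closed fingertips where the model predicts them, at crop (363,220) over the window. I'll descend now.

Request:
arm_command(deltas=[{"translation":[0.8,0,0],"turn":[0,0,0]},{"translation":[1.6,0,0],"turn":[0,0,0]},{"translation":[2.3,0,0],"turn":[0,0,0]},{"translation":[2.9,0,0],"turn":[0,0,0]},{"translation":[3.4,0,0],"turn":[0,0,0]},{"translation":[3.65,0,0],"turn":[0,0,0]},{"translation":[3.65,0,0],"turn":[0,0,0]}])

```text
time_s: 3.25
ee_pos: [0.5194, -0.0141, 0.0775]
eef_rot: [2.695, 1.569, 3.026]
force: [-1.1, -0.0, 0.5]
grip_width: 0.0003
```

```bash
python3 -c "
from h import *
im=optics.camera('side')[130:350,200:490]
cv2.imwrite('pics/side2.png',cv2.resize(im[:,:,::-1],None,fx=2.6,fy=2.6))
p,r,o=tool(); 
for k in range(0,8):
    s=109-k*38.7/6 if k<7 else 69
    off=.017 if k==0 else .015
    delta([*pol(s,.054,off),.077],s)
"
```

```text
pos [ 0.5199 -0.0143  0.0784] -> [ 0.5309 -0.011   0.077 ] T [ 0.06 -0.02  0.46] turn [-0.01 -0.   -0.  ] rows 1.0
pos [ 0.5199 -0.0143  0.0784] -> [ 0.5382 -0.007   0.077 ] T [0.06 0.04 0.79] turn [ 1.28 -0.   -0.  ] rows 1.0
pos [ 0.5199 -0.0143  0.0784] -> [ 0.5439 -0.0044  0.077 ] T [0.06 0.06 1.04] turn [ 2.57 -0.   -0.  ] rows 1.0
pos [ 0.5199 -0.0143  0.0784] -> [ 0.5499 -0.0024  0.077 ] T [0.06 0.06 1.29] turn [ 3.86 -0.   -0.  ] rows 1.0
pos [ 0.5199 -0.0143  0.0784] -> [ 0.5561 -0.0011  0.077 ] T [0.06 0.03 1.54] turn [ 5.15 -0.   -0.  ] rows 1.0
pos [ 0.5199 -0.0143  0.0784] -> [ 5.624e-01 -5.000e-04  7.700e-02] T [ 0.06 -0.03  1.79] turn [ 6.44 -0.   -0.  ] rows 2.0
pos [ 0.5199 -0.0143  0.0784] -> [ 0.5687 -0.0006  0.077 ] T [ 0.06 -0.12  2.03] turn [ 7.73 -0.   -0.  ] rows 2.0
pos [ 0.5199 -0.0143  0.0784] -> [ 0.5699 -0.0007  0.077 ] T [ 0.06 -0.14  2.07] turn [ 7.99 -0.   -0.  ] rows 2.0
```

View pics/side2.png

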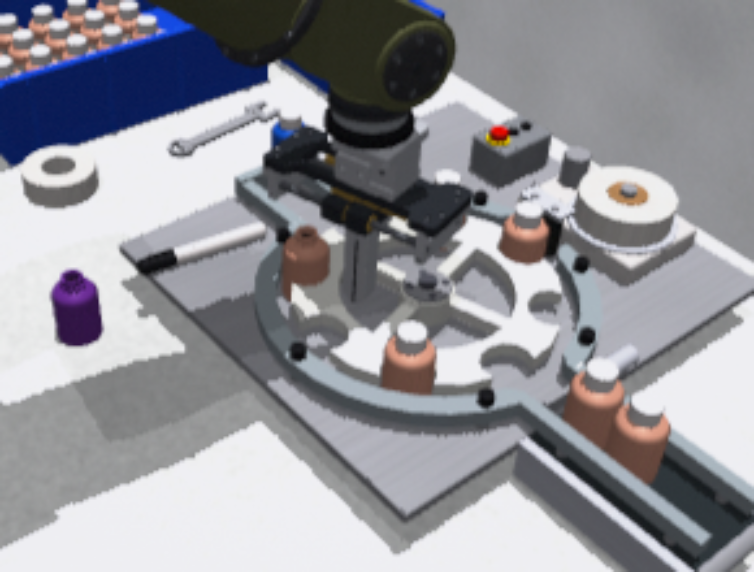

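Request:
arm_command(deltas=[{"translation":[0.06,0,0.25],"turn":[0,0,0]},{"translation":[0.06,0,0.45],"turn":[0,0,0]},{"translation":[0.06,0.02,0.62],"turn":[0.65,0,0]},{"translation":[0.06,0.04,0.79],"turn":[1.3,0,0]},{"translation":[0.06,0.05,0.92],"turn":[1.95,0,0]},{"translation":[0.06,0.06,1.04],"turn":[2.6,0,0]},{"translation":[0.06,0.06,1.17],"turn":[3.2,0,0]},{"translation":[0.06,0.06,1.29],"turn":[3.85,0,0]},{"translation":[0.06,0.05,1.42],"turn":[4.5,0,0]},{"translation":[0.06,0.03,1.54],"turn":[5.15,0,0]},{"translation":[0.06,0.0,1.66],"turn":[5.8,0,0]},{"translation":[0.06,0.0,1.66],"turn":[5.8,0,0]}])

```text
time_s: 4.3
ee_pos: [0.5601, -0.001, 0.0773]
eef_rot: [0.325, 1.57, 0.147]
force: [-0.6, 0.7, 0.3]
grip_width: 0.0004
```

```bash
python3 -c "
from h import *
print(models.mark_of('open_bottle_mid','side') if 0 else '')
for n in ['top','side']:
    im=optics.camera(n)
    for d in models.mark_of('open_bottle_mid',n): print(n,d['at'],d['score'],bp(n,d['at'],.085))
    im=im[130:350,200:490] if n=='side' else im[100:320,230:520]
    cv2.imwrite('pics/'+n+'3.png',cv2.resize(im[:,:,::-1],None,fx=2.6,fy=2.6))
for s in (76,72,70,68):
    delta([*pol(s,.054,.015),.077],s)
"
```

```text
top [274.0, 325.1] 0.59 [0.30766808 0.14223946 0.085     ]
side [227.8, 246.6] 0.95 [0.2841839  0.09623012 0.085     ]
side [326.6, 216.0] 0.56 [0.54285947 0.06352195 0.085     ]
pos [ 0.5595 -0.0015  0.077 ] -> [ 5.631e-01 -5.000e-04  7.700e-02] T [-0.    0.07  0.13] turn [0.8  0.01 0.  ] rows 1.0
pos [ 0.5595 -0.0015  0.077 ] -> [ 5.67e-01 -5.00e-04  7.70e-02] T [-0.    0.09  0.29] turn [1.6  0.01 0.  ] rows 1.0
pos [ 0.5595 -0.0015  0.077 ] -> [ 0.569  -0.0006  0.077 ] T [-0.    0.1   0.37] turn [2.   0.01 0.  ] rows 1.0
pos [ 0.5595 -0.0015  0.077 ] -> [ 0.5709 -0.0008  0.077 ] T [-0.    0.11  0.44] turn [2.4  0.01 0.  ] rows 1.0
```

View pics/side3.png

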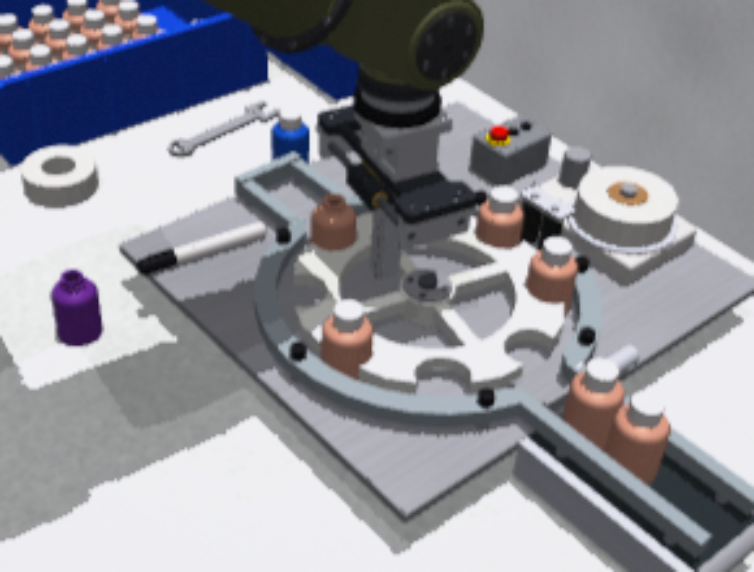

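View pics/top3.png

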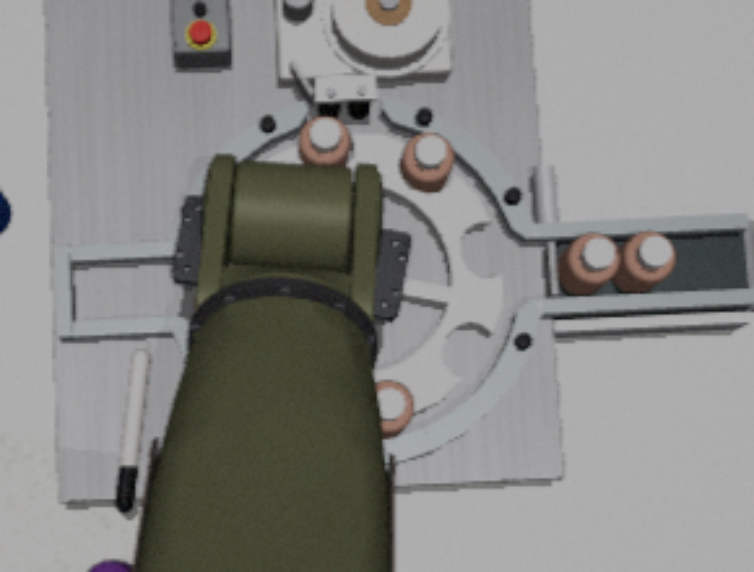

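The star has turned. In the side crop the bottle's neck is at (334,199), just short of the lane axis. I'll measure how much turn is left.

```bash
python3 -c "
from h import *
q=bp('side',(200+334/2.6,130+199.5/2.6),.12); d=q[:2]-C; print(q,np.linalg.norm(d),np.degrees(np.arctan2(d[1],d[0])))
q=bp('top',(230+324/2.6,100+131/2.6),.124); d=q[:2]-C; print(q,np.linalg.norm(d),np.degrees(np.arctan2(d[1],d[0])))
q=bp('top',(230+432/2.6,100+150/2.6),.124); d=q[:2]-C; print(q,np.linalg.norm(d),np.degrees(np.arctan2(d[1],d[0])))
q=bp('top',(230+395/2.6,100+405/2.6),.124); d=q[:2]-C; print(q,np.linalg.norm(d),np.degrees(np.arctan2(d[1],d[0])))
"
```

```text
[0.54067001 0.0544773  0.12      ] 0.11352799496493488 102.16835328134388
[ 0.67929866 -0.0295587   0.124     ] 0.11782026980240042 13.218452410375635
[ 0.66306038 -0.11835415  0.124     ] 0.1162771819813886 -32.13759618522684
[ 0.45222017 -0.08586043  0.124     ] 0.11615188256596821 -165.35814775067885
```

Request:
arm_command(deltas=[{"translation":[0,0.02,0.1],"turn":[0.5,0,0]},{"translation":[0,0.04,0.19],"turn":[1.0,0,0]},{"translation":[0,0.07,0.28],"turn":[1.5,0,0]},{"translation":[0,0.09,0.37],"turn":[2.0,0,0]},{"translation":[0,0.09,0.37],"turn":[2.0,0,0]},{"translation":[0,0.09,0.37],"turn":[2.0,0,0]}])

```text
time_s: 5.0
ee_pos: [0.5689, -0.001, 0.0768]
eef_rot: [0.09, 1.57, -0.258]
force: [-0.3, -0.5, -1.0]
grip_width: 0.0005
```

```bash
python3 -c "
from h import *
for n in ['top','side']:
    im=optics.camera(n)
    im=im[130:350,200:490] if n=='side' else im[100:320,230:520]
    cv2.imwrite('pics/'+n+'4.png',cv2.resize(im[:,:,::-1],None,fx=2.6,fy=2.6))
"
```

```text
(no output)
```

View pics/side4.png

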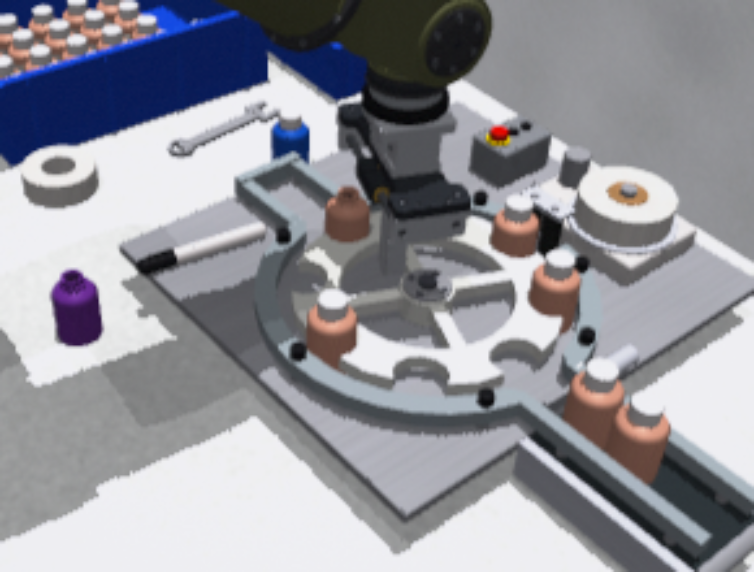

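View pics/top4.png

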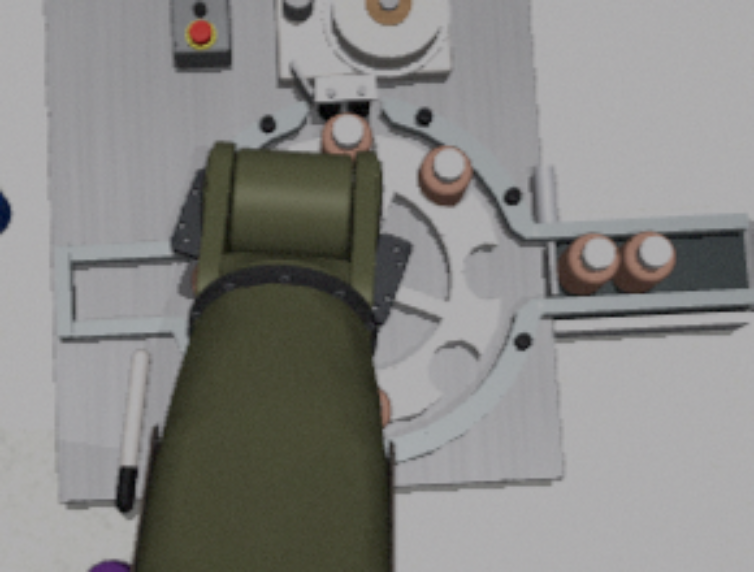

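```bash
python3 -c "
from h import *
for n,u,z in [('side',(348,190),.12),('top',(348,128),.124),('top',(450,160),.124)]:
    o=(200,130) if n=='side' else (230,100)
    q=bp(n,(o[0]+u[0]/2.6,o[1]+u[1]/2.6),z); d=q[:2]-C; print(q,np.linalg.norm(d),np.degrees(np.arctan2(d[1],d[0])))
delta([*pol(70,.054,.025),.077],70)
"
```

```text
[0.56112039 0.05955701 0.12      ] 0.11610916260413023 91.7173228335117
[ 0.68181981 -0.04936567  0.124     ] 0.11743671932478274 3.4828857443743155
[ 0.65458732 -0.13302279  0.124     ] 0.11812474594998011 -40.37694302534627
pos [ 0.5688 -0.0009  0.0768] -> [0.5596 0.0028 0.077 ] T [-0.01  0.01 -0.4 ] turn [ 0.  0. -0.] rows 1.0
```

The bottle is within about 2 mm of the lane axis. Next: back off, lift out, and turn square to the lane.

Request:
arm_command(deltas=[{"translation":[0,0,-0.3],"turn":[0,0,0]},{"translation":[-0.6,0,-0.3],"turn":[0,0,0]},{"translation":[-1.3,0,-0.3],"turn":[0,0,0]},{"translation":[-1.3,0,-0.3],"turn":[0,0,0]}], gripper=0)

```text
time_s: 5.43
ee_pos: [0.5626, 0.0018, 0.1121]
eef_rot: [0.294, 1.566, -0.055]
force: [0.1, -0.1, 1.7]
grip_width: 0.0008
```

```bash
python3 -c "
from h import *
delta([*pol(92.7,.070,0),.106],2.7)"
```

```text
pos [0.5626 0.0018 0.1121] -> [0.5613 0.0134 0.106 ] T [ 0.24  0.42 -0.21] turn [13.46  0.03 -0.04] rows 1.0
```

Request:
arm_command(deltas=[{"translation":[0.0,0.1,0.0],"turn":[1.3,0,0]},{"translation":[0.0,0.1,0.0],"turn":[2.6,0,0]},{"translation":[0.0,0.2,-0.1],"turn":[3.9,0,0]},{"translation":[0.0,0.2,-0.1],"turn":[5.2,0,0]},{"translation":[0.0,0.3,-0.1],"turn":[6.5,0,0]},{"translation":[0.0,0.3,-0.1],"turn":[7.8,0,0]},{"translation":[0.0,0.3,-0.2],"turn":[9.1,0,0]},{"translation":[0.0,0.4,-0.2],"turn":[10.4,0,0]},{"translation":[0.0,0.4,-0.2],"turn":[11.7,0,0]},{"translation":[0.0,0.42,-0.2],"turn":[13.0,0,0]},{"translation":[0.0,0.42,-0.2],"turn":[13.45,0,0]},{"translation":[0.0,0.42,-0.2],"turn":[13.45,0,0]}])

```text
time_s: 6.43
ee_pos: [0.5602, 0.0134, 0.1085]
eef_rot: [-1.689, 1.57, 3.069]
force: [0.3, 0.7, -0.5]
grip_width: 0.0004
```

Request:
arm_command(deltas=[{"translation":[0,0,0],"turn":[0,0,0]},{"translation":[0,0,0],"turn":[0,0,0]},{"translation":[0,0,0],"turn":[0,0,0]}], gripper=20)

```text
time_s: 6.68
ee_pos: [0.5605, 0.0132, 0.109]
eef_rot: [-1.446, 1.571, -2.969]
force: [-0.4, -0.8, 0.2]
grip_width: 0.0168
```

```bash
python3 -c "
from h import *
for n in ['top','side']:
    im=optics.camera(n)
    im=im[130:350,200:490] if n=='side' else im[100:320,230:520]
    cv2.imwrite('pics/'+n+'5.png',cv2.resize(im[:,:,::-1],None,fx=2.6,fy=2.6))
delta([*pol(92.7,.075,0),.100],2.7)
"
```

```text
pos [0.5606 0.0133 0.1091] -> [0.5611 0.0184 0.1   ] T [ 0.36  0.03 -0.21] turn [ 0.01 -0.    0.  ] rows 1.0
```

View pics/side5.png

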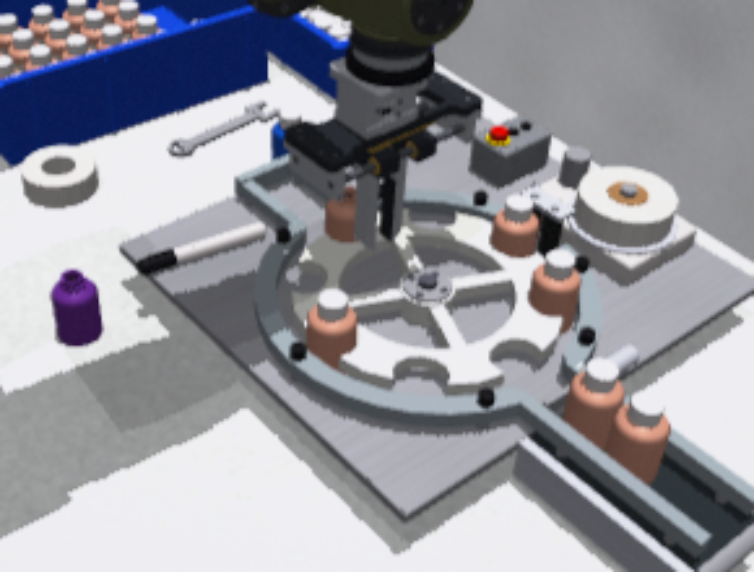

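View pics/top5.png

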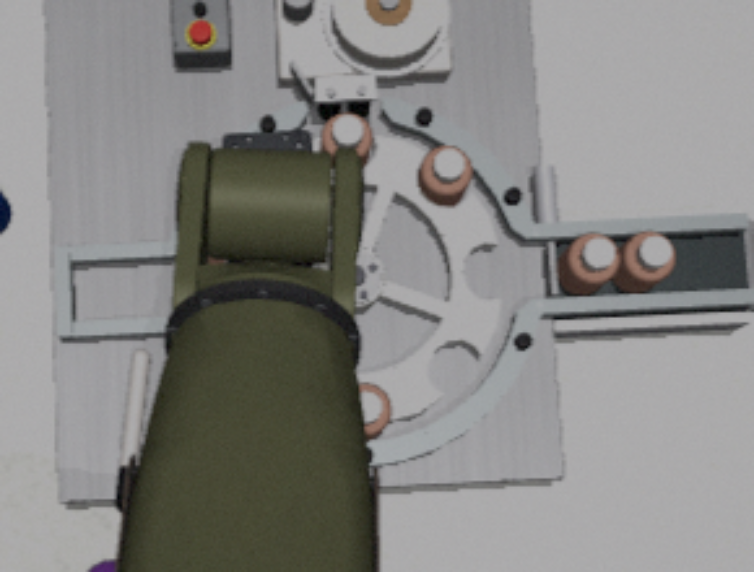

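Request:
arm_command(deltas=[{"translation":[0.2,0.02,0],"turn":[0,0,0]},{"translation":[0.35,0.02,0],"turn":[0,0,0]},{"translation":[0.35,0.02,-0.15],"turn":[0,0,0]},{"translation":[0.35,0.02,-0.3],"turn":[0,0,0]},{"translation":[0.35,0.02,-0.45],"turn":[0,0,0]},{"translation":[0.35,0.02,-0.6],"turn":[0,0,0]},{"translation":[0.35,0.02,-0.75],"turn":[0,0,0]},{"translation":[0.35,0.02,-0.9],"turn":[0,0,0]},{"translation":[0.35,0.02,-1.05],"turn":[0,0,0]},{"translation":[0.35,0.02,-1.2],"turn":[0,0,0]}])

```text
time_s: 7.62
ee_pos: [0.5597, 0.0437, 0.1005]
eef_rot: [0.06, 1.571, -1.464]
force: [-1.1, 0.1, -0.7]
grip_width: 0.0198
```

```bash
python3 -c "
from h import *
for n in ['side']:
    im=optics.camera(n)
    im=im[130:350,200:490]
    cv2.imwrite('pics/'+n+'6.png',cv2.resize(im[:,:,::-1],None,fx=2.6,fy=2.6))
delta([*pol(92.7,.185,0),.100],2.7)
"
```

```text
pos [0.5597 0.0442 0.1005] -> [0.5559 0.1283 0.1   ] T [ 0.02  0.01 -3.37] turn [ 0. -0.  0.] rows 3.0
```

View pics/side6.png

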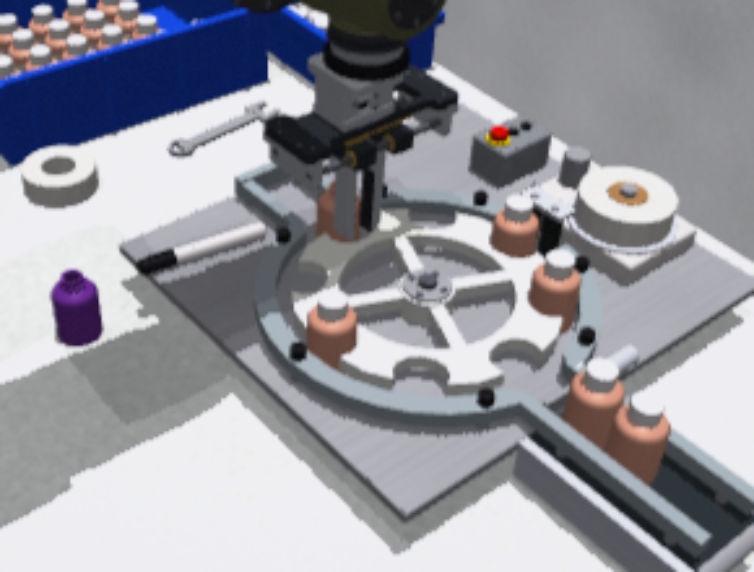

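The bottle is sliding out of its pocket upright and the star hasn't moved. I'll keep pushing.

Request:
arm_command(deltas=[{"translation":[0,0,-0.2],"turn":[0,0,0]},{"translation":[0,0,-0.4],"turn":[0,0,0]},{"translation":[0,0,-0.6],"turn":[0,0,0]},{"translation":[0,0,-0.8],"turn":[0,0,0]},{"translation":[0,0,-1.0],"turn":[0,0,0]},{"translation":[0,0,-1.2],"turn":[0,0,0]},{"translation":[0,0,-1.4],"turn":[0,0,0]},{"translation":[0,0,-1.6],"turn":[0,0,0]},{"translation":[0,0,-1.8],"turn":[0,0,0]},{"translation":[0,0,-2.0],"turn":[0,0,0]},{"translation":[0,0,-2.2],"turn":[0,0,0]}])

```text
time_s: 8.58
ee_pos: [0.5572, 0.0987, 0.1004]
eef_rot: [-1.312, 1.571, -2.836]
force: [-0.6, -0.7, 0.1]
grip_width: 0.0199
```

Request:
arm_command(deltas=[{"translation":[0,0,-0.15],"turn":[0,0,0]},{"translation":[0,0,-0.3],"turn":[0,0,0]},{"translation":[0,0,-0.45],"turn":[0,0,0]},{"translation":[0,0,-0.6],"turn":[0,0,0]},{"translation":[0,0,-0.75],"turn":[0,0,0]},{"translation":[0,0,-0.9],"turn":[0,0,0]},{"translation":[0,0,-0.9],"turn":[0,0,0]}])

```text
time_s: 9.17
ee_pos: [0.5561, 0.1213, 0.1005]
eef_rot: [2.523, 1.571, 0.999]
force: [-0.4, 0.3, 0.1]
grip_width: 0.0198
```

```bash
python3 -c "
from h import *
for n in ['side','top']:
    im=optics.camera(n)
    im=im[130:350,200:490] if n=='side' else im[100:320,230:520]
    cv2.imwrite('pics/'+n+'7.png',cv2.resize(im[:,:,::-1],None,fx=2.6,fy=2.6))
delta([*pol(92.7,.187,0),.100],2.7)
"
```

```text
pos [0.5561 0.1208 0.1004] -> [0.5558 0.1303 0.1   ] T [ 0.02  0.   -0.38] turn [-0.  0.  0.] rows 1.0
```

View pics/side7.png

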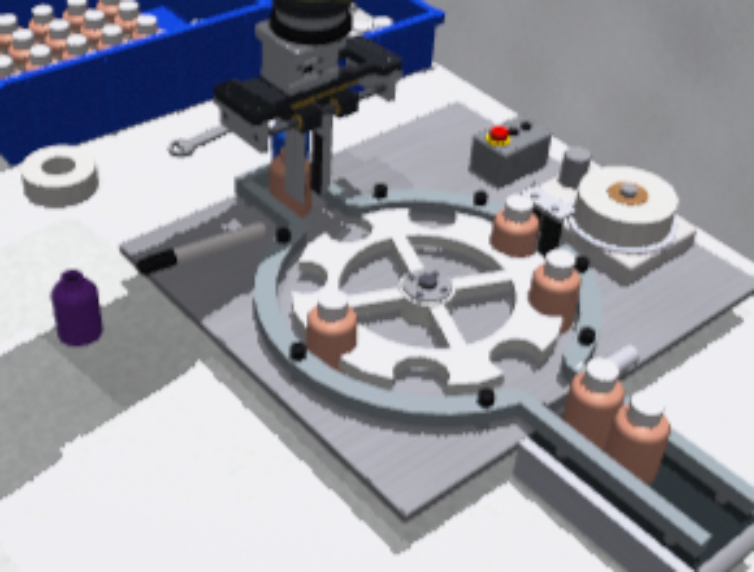

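View pics/top7.png

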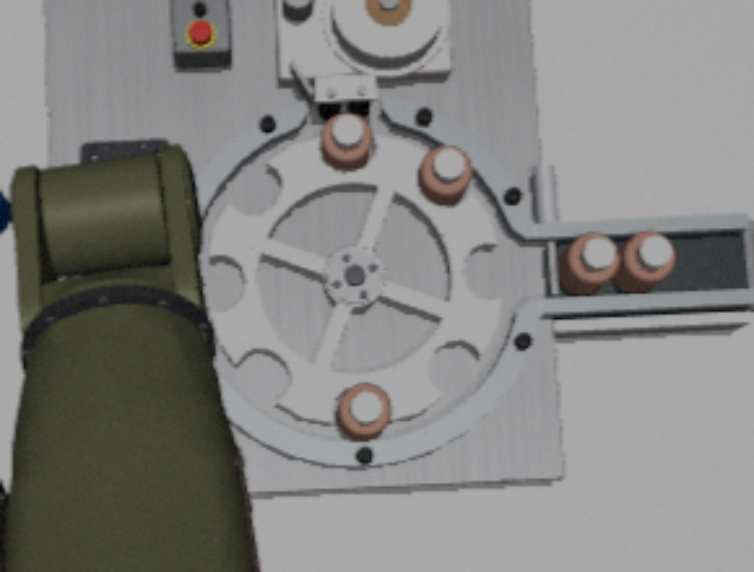

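Request:
arm_command(deltas=[{"translation":[0,0,-0.1],"turn":[0,0,0]},{"translation":[0,0,-0.2],"turn":[0,0,0]},{"translation":[0,0,-0.3],"turn":[0,0,0]},{"translation":[0,0,-0.3],"turn":[0,0,0]}])

```text
time_s: 9.6
ee_pos: [0.5558, 0.1286, 0.1004]
eef_rot: [2.355, 1.571, 0.831]
force: [0.2, 0.3, -0.3]
grip_width: 0.0202
```

Request:
arm_command(deltas=[{"translation":[0,0,-0.06],"turn":[0,0,0]},{"translation":[0,0,-0.06],"turn":[0,0,0]}])

```text
time_s: 9.77
ee_pos: [0.5557, 0.1298, 0.1004]
eef_rot: [-1.932, 1.571, 2.827]
force: [0.6, -0.5, -0.5]
grip_width: 0.02
```

Request:
arm_command(deltas=[{"translation":[0,0,0.3],"turn":[0,0,0]},{"translation":[0,0,0.9],"turn":[0,0,0]},{"translation":[-0.6,0,1.5],"turn":[0,0,0]},{"translation":[-1.6,0,2.4],"turn":[0,0,0]},{"translation":[-2.6,0,3.6],"turn":[0,0,0]},{"translation":[-3.4,0,4.8],"turn":[0,0,0]},{"translation":[-4.0,0,6.0],"turn":[0,0,0]},{"translation":[-4.0,0,7.2],"turn":[0,0,0]},{"translation":[-4.0,0,8.0],"turn":[0,0,0]},{"translation":[-4.0,0,8.0],"turn":[0,0,0]}])

```text
time_s: 10.6
ee_pos: [0.5649, -0.074, 0.2006]
eef_rot: [0.57, 1.57, -0.958]
force: [-0.2, -0.0, -0.1]
grip_width: 0.0203
```

```bash
python3 -c "
from h import *
for n in ['side','top']:
    im=optics.camera(n)
    for d in models.mark_of('open_bottle_mid',n): q=bp(n,d['at'],.085); print(n,d['score'],q, R.from_euler('z',-YAW).apply(q-[*C,0]))
    im=im[130:350,200:490] if n=='side' else im[100:320,230:520]
    cv2.imwrite('pics/'+n+'8.png',cv2.resize(im[:,:,::-1],None,fx=2.6,fy=2.6))
"
```

```text
side 0.92 [0.28075773 0.08879469 0.085     ] [-0.27668285  0.15850419  0.085     ]
side 0.54 [0.56198415 0.17403579 0.085     ] [0.00824678 0.23040309 0.085     ]
side 0.39 [ 0.53100409 -0.08444549  0.085     ] [-0.03487503 -0.02633189  0.085     ]
top 0.91 [0.3084965  0.14865031 0.085     ] [-0.24615529  0.21698669  0.085     ]
top 0.64 [0.5583629 0.1603708 0.085    ] [0.00398584 0.21692385 0.085     ]
top 0.39 [ 0.5724638 -0.2555092  0.085    ] [-0.00151955 -0.19915871  0.085     ]
top 0.19 [0.55790231 0.08742678 0.085     ] [8.96233298e-05 1.44082511e-01 8.50000000e-02]
```

View pics/side8.png

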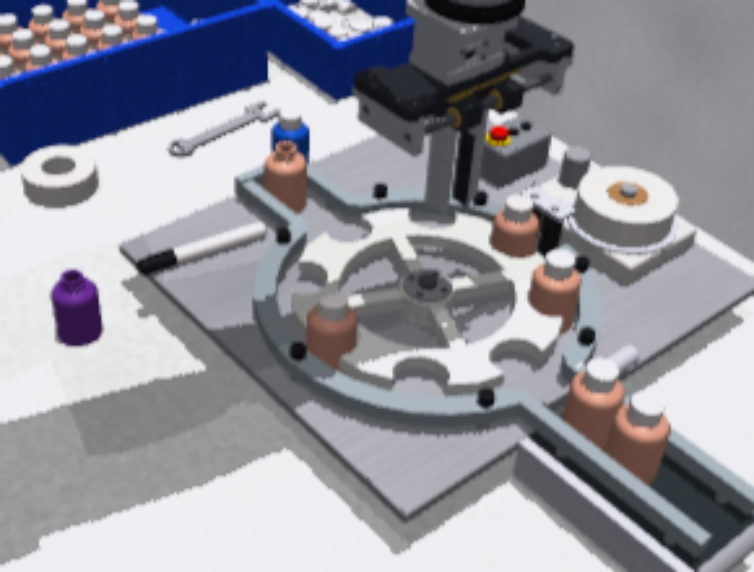

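View pics/top8.png

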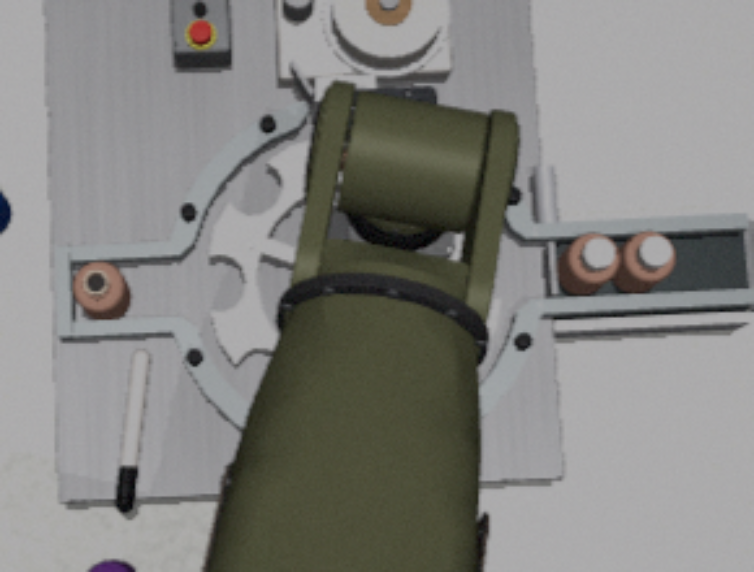

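```bash
python3 -c "
from h import *
f=lambda q:R.from_euler('z',-YAW).apply(q-[*C,0]).round(4)
print('neck top',f(bp('top',(230+96.5/2.6,100+283/2.6),.12)))
print('neck side',f(bp('side',(200+286/2.6,130+147/2.6),.12)))
print('stop face top edge',f(bp('top',(230+71/2.6,100+262/2.6),.079)))
for x in(-.012,0,.012):
  for y in (.203,.218):
    q=R.from_euler('z',YAW).apply([x,y,.12])+[*C,0]; print(x,y,[( (px(n,q)-o)*2.6).round(0) for n,o in (('top',(230,100)),('side',(200,130)))])
"
```

```text
neck top [-0.0019  0.2136  0.12  ]
neck side [-1.000e-04  2.116e-01  1.200e-01]
stop face top edge [0.0251 0.2395 0.079 ]
-0.012 0.203 [array([110., 295.]), array([282., 155.])]
-0.012 0.218 [array([ 91., 295.]), array([273., 148.])]
0 0.203 [array([109., 280.]), array([291., 151.])]
0 0.218 [array([ 91., 281.]), array([282., 144.])]
0.012 0.203 [array([109., 266.]), array([301., 147.])]
0.012 0.218 [array([ 91., 267.]), array([292., 140.])]
```

The bottle is at about x = -1 mm, y = 213 mm in the machine frame and upright, which is within limits. Handing in.

```bash
python3 -c "
from station import ctrl
print(ctrl.hand_in())"
```

```text
the job is handed in; nothing more can be done
None
```

The uncapped bottle is standing upright in the reject lane about 5 mm short of the end stop, and the job is handed in. I pushed a spoke with the closed fingers to turn the star about 39° clockwise as seen from above. Then I pushed the bottle straight down the lane with the fingers 20 mm apart, at about 10 s of the 51 s allowed.

**Bottle position:** reading its neck in both pictures puts it at x = 0 to -2 mm, y = 212 to 214 mm in the machine frame (203 to 226 allowed, 218 is touching).

**Everything else:** in the last views the three capped bottles are upright in their pockets. The waiting bottles, marker, spanner and label roll look unmoved.

**Checks that disagreed or fell short:**
- The network's own marks for the bottle were less consistent: (4, 217) mm from the top camera and (8, 230) mm from the side. The side value is beyond the stop, so I relied on the neck readings.
- The network's top-scoring match in both pictures was the purple look-alike, which I ignored.
- I felt no clear force against the end stop, so the bottle probably stopped just before touching it.

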